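# Sound the thermowell and fit the matching roaster probe

### The arm

A 6-joint arm with a two-finger parallel gripper is mounted at the origin on the work surface. World frame = base frame: x ahead of the robot, y to its left, z up, the work surface at z = 0. Lengths are in m, angles in rad, forces in N, time in s.
With the tool pointing down it reaches from about 0.25 to 0.725 m from the base axis. Payload 4 kg.
Tool frame: the origin (TCP) lies midway between the tips of the shut fingers; the grasp point (between the pads) lies 19 mm behind it (bot.grip_point_offset is the distance from the TCP to the grasp point, in m); z points along the fingers, y is the line along which they close (so a half turn about z gives the same grasp; the last joint's range is limited). The gripper opens to 85 mm and grips with 20 to 120 N. Pads are 22 mm wide; open, the fingers measure 114 mm over their backs; the gripper's body (76 mm by 85 mm) begins 54 mm behind the grasp point. The pads swing forward as they close: fully open they stand 13 mm farther back than shut.
Start: joints at [-1.206, 0.241, 0.005, 1.335, 0, 1.571], TCP at [0.178, -0.467, 0.231] pointing down, gripper open.
Joint ranges: [-2.72, 2.72], [-1.05, 1.87], [-1.09, 1.28], [-1.99, 2.15], [-1.42, 1.44], [-3.14, 3.14]. Speed limits (rad/s): [2.79, 2.79, 3.14, 3.14, 3.14, 3.14].

### API

Orientations are given as a unit quaternion [x, y, z, w].
In Python, from workcell import bot gives the robot as it stands.
- The arm moves only by the tool step_arm, never from a script. Its argument "targets" is text: rows parted by semicolons, each of 7 numbers parted by spaces: the opening, from -1 (shut) to 1 (fully open), so that 0 is half open, then the shift along the world's x, y, z normalised to -1 to 1, where 1 is 0.5 m, then the turn, a rotation vector about the world's x, y, z normalised to -1 to 1, where 1 is pi/4 rad. In form: gripper x y z wx wy wz; .... A call has 1 to 10 rows; each row is the pose to reach, as a shift and turn from the pose commanded when the call began; what a row does not reach only later rows make up. A row lasts 1/12 s, in which the tool goes at most 41.7 mm and 7.16 degrees, less where a joint would pass 70% of its speed; a pose out of reach is approached as far as the arm can. A call with a number of a shift or a turn outside -1 to 1 is refused whole. A call with a gripper value outside its range is refused whole. The fingers move at their own pace and stop on an object; the grip force is fixed at half the most. Time passes only in rows, so rows that repeat a pose let the fingers close. It gives the time, the measured TCP pose, the force, the opening and the grip force at its end, in the units of the state.
- bot.get_obs(): the state, without advancing time (a new reading comes with each control period).
- bot.camera(name): name is "scene" or "side" or "wrist"; returns the picture (384x512x3 uint8, red, green, blue); there is no depth.
- bot.camera_info(name): a dict with "vertical_fov" (degrees; the focal length in pixels is half the picture's height over the tangent of half this angle, whatever the lens; pixels are square), "cx", "cy" (the principal point, pixels), "D" ([k1, k2, p1, p2, k3] as OpenCV has them; the pictures are not rectified), "pose" (4x4, takes a point from camera to world coordinates). Camera axes: x right, y up, looking along -z (the intrinsics and any distortion apply to the point x, -y, -z); pixel columns grow to the right and rows downward; lengths in m; the calibration is good to about 2 mm. A picture is of the moment at which its call begins: read the wrist's pose just before it. camera_info takes no time and is no camera call; for the wrist camera it gives the pose at the moment of the call.
- bot.job_done(): hands the job in; it is judged then, once.
The state is a dict: "clock": time; "joint_pos": joint angles; "joint_vel": joint speeds; "tau": joint torques, N m; "eef_pos": TCP position; "tool_rot": TCP orientation; "ft_force": force on the tool from outside, world axes, zero at the start; "ft_torque": the same for the moment, N m; "grip_width": finger opening in m; "grasp_force": force on a finger pad.
Only numpy, scipy, OpenCV 4.12 (cv2) and the standard library are available. Lean on these libraries where they do the work, as an engineer would, in place of code of your own. Each camera call takes 0.05 s, during which the arm holds its last target. There are 200 camera calls.

### The job

The well housing standing on the mounting plate with the red ring needs its temperature probe. Sound its hidden bore first: gently lower the blue depth rod until it just presses the sprung contact at the bottom, then stand the rod back in its stand. Then push the one probe of matching length straight down and fully home without forcing it, so that its collar lies flat on the housing and its end presses the contact, and let go; do not try the other two probes in the well, leave them in the rack, and disturb nothing else on the bench.

Things in the scene. Friction and masses are not known exactly. Their poses are not given: they have to be found in the camera images.
- mount: Square aluminium mounting plate 100 x 100 mm, 8 mm thick, with a red ring 90 mm across; fixed. Origin at the centre of its underside. The housing to be fitted stands centred on it, so that its top is 88 mm above the bench.
- housing_k: One of three well housings that look alike: dark steel block 52 x 52 mm, 80 mm tall, fixed. Origin at the centre of its underside, z up. In the middle of its top is a vertical blind bore 13.5 mm wide, 28, 40 or 52 mm deep down to a sprung contact button: which housing has which is not told. One of the three, by chance, stands on the mounting plate, the others on the grey spares plate behind.
- housing_m: A well housing like housing_k. In each bore a black slit dust seal just below the mouth hides the inside (it does not resist), so the depth cannot be seen. The brass contact button at the bottom starts to give at about 1.5 N, has 4 mm of travel (3.5 N at its end), then is solid.
- housing_t: A well housing like housing_k. About 14 mm below each mouth two spring pads leave 10 mm free between them: the rod passes freely; a probe stem must be pushed past them with about 4 to 10 N, and they hold it where it is left.
- housing_k_button (a joint): Travel of the contact button at the bottom of housing_k's bore, m: 0 at rest, grows as it is pressed down, at most 0.004; 0.002 when the matching probe is fully home.
- housing_m_button (a joint): Travel of the contact button at the bottom of housing_m's bore, m: 0 at rest, grows as it is pressed down, at most 0.004; 0.002 when the matching probe is fully home.
- housing_t_button (a joint): Travel of the contact button at the bottom of housing_t's bore, m: 0 at rest, grows as it is pressed down, at most 0.004; 0.002 when the matching probe is fully home.
- rod: Depth rod: steel shaft 7 mm thick, 100 mm long, above it a blue grip 20 mm across, 40 mm tall; 80 g. Origin on the axis at its lower end, z up. Bands 3 mm wide are centred 28 mm (green), 40 mm (yellow) and 52 mm (red) above that end: the one level with a housing's top as the rod meets the contact button names the matching probe. It starts upright in the stand.
- rod_tip (a point): The centre of the rod's lower end.
- stand: Stand of the depth rod: black block 60 x 60 mm, 50 mm tall, fixed, origin at the centre of its underside. In the middle of its top a vertical hole 9 mm wide and 40 mm deep: the rod's lower end stands 10 mm above the bench.
- rack: Wooden probe rack 60 x 170 mm, 74 mm tall, fixed, origin at the centre of its underside. Three vertical holes 16 mm wide in its top in a row along its own y axis, at y = -55, 0 and +55 mm.
- probe_green: Temperature probe, green cap. Steel stem 30 mm long, 12 mm thick, tapered foot; above it a steel collar 28 mm across, 5 mm thick; above that the cap to grip, 20 mm across, 40 mm tall. About 70 g. Origin on the axis at the collar's underside, z up. Hangs upright in one of the rack holes (which one varies), collar on the rack's top. Fits the 28 mm bore.
- probe_yellow: Temperature probe, yellow cap. Steel stem 42 mm long, 12 mm thick, tapered foot; above it a steel collar 28 mm across, 5 mm thick; above that the cap to grip, 20 mm across, 40 mm tall. About 70 g. Origin on the axis at the collar's underside, z up. Hangs upright in one of the rack holes (which one varies), collar on the rack's top. Fits the 40 mm bore.
- probe_red: Temperature probe, red cap. Steel stem 54 mm long, 12 mm thick, tapered foot; above it a steel collar 28 mm across, 5 mm thick; above that the cap to grip, 20 mm across, 40 mm tall. About 70 g. Origin on the axis at the collar's underside, z up. Hangs upright in one of the rack holes (which one varies), collar on the rack's top. Fits the 52 mm bore.
- mug: White mug 80 mm across, 90 mm tall; a bystander. Origin under its centre.
- bean_jar: Closed amber jar 80 mm across, 120 mm tall; a bystander. Origin under its centre.
- screwdriver: Screwdriver with an orange handle, lying on the bench; a bystander.
- scoop: Dark wooden spoon lying on the bench; a bystander.
- sample_tin: Aluminium tin 70 mm across, 80 mm tall; a bystander. Origin under its centre.

How it is judged:
By the outcome, as a careful person would: the job done as asked, in the order asked, and still so for the second after the job is handed in, with the robot touching nothing.
It also fails if it takes over 72 s, if anything falls off the work surface, if the arm or the gripper's body presses on something with over 40 N, if the wrist force passes 120 N, or if a joint passes its speed limit or range.

## Working session

There is one attempt and no reset: what is moved stays moved. The work goes in short steps, Python scripts to look and compute and a tool call to move; the robot and the scene stay as the last step left them, time stands still between calls to the robot, and variables do not carry over. Pictures are saved under pics/ and viewed, at most 10 in all, crops included, and the job is handed in when it is done.

Besides the shell and the picture viewer there is one more tool, called by a JSON object that holds its "fn" and its "kwargs", one argument or row to a line. step_arm: Moves the arm, as the interface text tells. Scaled input: -1 to 1 covers 0.5 m each way for a shift and pi/4 rad each way for a turn. Its arguments: {"type":"object","properties":{"targets":{"type":"string"}},"required":["targets"]}

```bash
ls; mkdir -p pics; python3 - <<'E'
from workcell import bot
import cv2,numpy as np
o=bot.get_obs(); print(o['clock'],o['eef_pos'],o['tool_rot'],o['ft_force'],bot.grip_point_offset)
for n in ('scene','side'):
    im=bot.camera(n)[...,::-1]; cv2.imwrite(f'pics/{n}0.png',im)
    i=bot.camera_info(n); print(n,i)
a=[cv2.imread(f'pics/{n}0.png') for n in('scene','side')]
E
```

```text
pics
0.0 [ 0.17816211 -0.46650769  0.2304128 ] [ 9.83409999e-01  1.81393687e-01 -1.89927419e-04 -1.03341088e-03] [-0.28667858 -0.51721923 -0.82135819] 0.0187
scene {'vertical_fov': 49.405261216558756, 'cx': 248.92949926416847, 'cy': 190.0499397675703, 'D': array([-0.08736483,  0.        ,  0.        ,  0.        ,  0.        ]), 'pose': array([[ 0.71600385, -0.39264526,  0.57720723,  1.32344635],
       [ 0.69806448,  0.41059747, -0.58661376, -0.83642996],
       [-0.00666872,  0.82294558,  0.56808107,  0.84379996],
       [ 0.        ,  0.        ,  0.        ,  1.        ]])}
side {'vertical_fov': 56.52796698266718, 'cx': 256.1285622473384, 'cy': 192.4593366189134, 'D': array([-0.06162075,  0.        ,  0.        ,  0.        ,  0.        ]), 'pose': array([[-0.99742299,  0.03945883, -0.05991971,  0.51351416],
       [-0.07063923, -0.68618962,  0.72398474,  0.7119896 ],
       [-0.01254869,  0.72635171,  0.68720865,  0.78487378],
       [ 0.        ,  0.        ,  0.        ,  1.        ]])}
```

View pics/scene0.png

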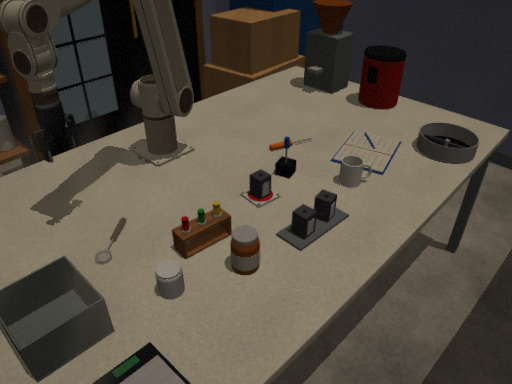

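View pics/side0.png

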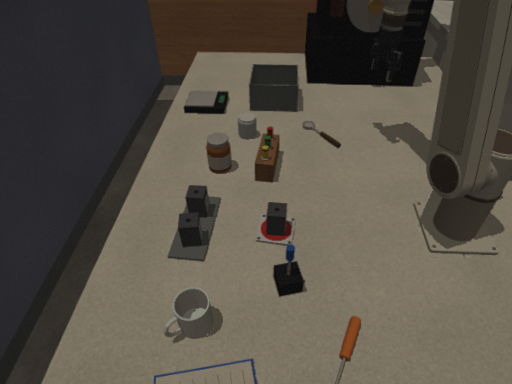

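Scene: the mount and housing are at about (260,188), the rod at (287,143) in its stand, and the red, green and yellow caps at (185,223), (201,215) and (216,208). Side: the rod grip is at (290,252), the ring at (277,228), and the caps at (268,131) to (265,150).

```bash
cat > h.py <<'E'
import cv2,numpy as np
from workcell import bot
def ray(i,uv):
    f=192/np.tan(np.radians(i['vertical_fov']/2)); K=np.array([[f,0,i['cx']],[0,f,i['cy']],[0,0,1]])
    p=cv2.undistortPoints(np.array([[uv]],float),K,i['D'])[0,0]
    T=i['pose']; d=T[:3,:3]@[p[0],-p[1],-1]; return T[:3,3],d/np.linalg.norm(d)
def onz(i,uv,z):
    c,d=ray(i,uv); return (c+d*(z-c[2])/d[2])
def tri(r):
    A=sum(np.eye(3)-np.outer(d,d) for c,d in r); b=sum((np.eye(3)-np.outer(d,d))@c for c,d in r)
    return np.linalg.solve(A,b)
def mask(im,h,s=120,v=50,w=8):
    q=cv2.cvtColor(im,cv2.COLOR_BGR2HSV); H=q[...,0].astype(int)
    d=np.abs((H-h+90)%180-90); return ((d<=w)&(q[...,1]>s)&(q[...,2]>v)).astype(np.uint8)
def blobs(m,amin=15):
    n,l,st,c=cv2.connectedComponentsWithStats(m); return [(st[k,4],c[k].round(1),st[k,:4]) for k in range(1,n) if st[k,4]>amin]
E
python3 - <<'E'
from h import *
for n,win in(('scene',(140,120,320,260)),('side',(220,110,330,310))):
    im=cv2.imread(f'pics/{n}0.png'); x0,y0,x1,y1=win; i=bot.camera_info(n)
    for nm,h,z in(('red',0,.099),('green',65,.099),('yel',24,.099),('blue',112,.13)):
        m=mask(im,h,w=10); k=np.zeros_like(m);k[y0:y1,x0:x1]=m[y0:y1,x0:x1]
        for b in sorted(blobs(k),key=lambda b:-b[0])[:3]: print(n,nm,b[0],b[1],b[2],onz(i,b[1],z).round(3),onz(i,b[1],.008).round(3))
E
```

```text
scene red 101 [260.4 196.8] [248 191  25  11] [ 0.618 -0.069  0.099] [0.531 0.025 0.008]
scene red 51 [185.3 226.3] [182 222   8   9] [ 0.563 -0.319  0.099] [ 0.47  -0.255  0.008]
scene red 28 [184.4 218.2] [181 216   7   5] [ 0.532 -0.297  0.099] [ 0.435 -0.232  0.008]
scene green 21 [200.4 210.6] [198 209   6   4] [ 0.538 -0.242  0.099] [ 0.442 -0.169  0.008]
scene yel 199 [200.1 227. ] [180 217  47  24] [ 0.595 -0.292  0.099] [ 0.506 -0.225  0.008]
scene yel 183 [204.5 243.3] [185 230  43  28] [ 0.655 -0.327  0.099] [ 0.574 -0.265  0.008]
scene yel 89 [215.9 208.2] [209 201  13  14] [ 0.562 -0.203  0.099] [ 0.469 -0.125  0.008]
scene blue 25 [287.1 141. ] [285 137   4  11] [0.479 0.221 0.13 ] [0.335 0.402 0.008]
side red 242 [275.2 231.9] [261 220  30  21] [0.516 0.13  0.099] [0.516 0.053 0.008]
side red 21 [269.9 133.9] [267 132   6   6] [ 0.547 -0.301  0.099] [ 0.552 -0.435  0.008]
side red 19 [269.6 128.4] [267 127   6   4] [ 0.55  -0.334  0.099] [ 0.554 -0.473  0.008]
side yel 189 [267.7 151.1] [259 139  19  26] [ 0.55  -0.204  0.099] [ 0.555 -0.325  0.008]
side blue 44 [290.  247.9] [287 245   7   7] [0.48  0.202 0.13 ] [0.474 0.107 0.008]
```

{"fn": "step_arm", "kwargs": {
  "targets": "1 0.3 0.6 0.2 0 0 0.78;1 0.3 0.6 0.2 0 0 0.78;1 0.3 0.6 0.2 0 0 0.78;1 0.3 0.6 0.2 0 0 0.78;1 0.3 0.6 0.2 0 0 0.78;1 0.3 0.6 0.2 0 0 0.78;1 0.3 0.6 0.2 0 0 0.78;1 0.3 0.6 0.2 0 0 0.78;1 0.3 0.6 0.2 0 0 0.78;1 0.3 0.6 0.2 0 0 0.78"
}}

```text
clock: 0.93
eef_pos: [0.3299, -0.1646, 0.3324]
tool_rot: [0.882, 0.472, 0.001, 0.001]
ft_force: [-0.9, 0.6, 0.6]
grip_width: 0.0851
grasp_force: 0.0
```

{"fn": "step_arm", "kwargs": {
  "targets": "1 0.3 0.6 0 0 0 0.75;1 0.3 0.6 0 0 0 0.75;1 0.3 0.6 0 0 0 0.75;1 0.3 0.6 0 0 0 0.75;1 0.3 0.6 0 0 0 0.75;1 0.3 0.6 0 0 0 0.75;1 0.3 0.6 0 0 0 0.75;1 0.3 0.6 0 0 0 0.75;1 0.3 0.6 0 0 0 0.75;1 0.3 0.6 0 0 0 0.75"
}}

```text
clock: 1.77
eef_pos: [0.4788, 0.1338, 0.3293]
tool_rot: [0.708, 0.707, -0.002, -0.001]
ft_force: [-0.5, -0.3, -0.6]
grip_width: 0.0853
grasp_force: 0.0
```

```bash
python3 - <<'E'
from h import *
o=bot.get_obs(); print(o['clock'],o['eef_pos'],o['tool_rot'],o['ft_force'],o['joint_pos'])
i=bot.camera_info('wrist'); print(i)
im=bot.camera('wrist')[...,::-1]; cv2.imwrite('pics/w1.png',im); np.save('w1.npy',i)
E
```

```text
1.7667 [0.47876893 0.13380732 0.32925126] [ 7.07638078e-01  7.06572587e-01 -1.74122362e-03 -7.05797178e-04] [-0.50166368 -0.29745181 -0.58315724] [ 2.72818275e-01  2.19322605e-01  2.29455128e-01  1.58465639e+00
 -4.74898480e-04  1.84512232e+00]
{'vertical_fov': 64.68946147878026, 'cx': 255.0868449706312, 'cy': 188.39388739478068, 'D': array([-0.0671371,  0.       ,  0.       ,  0.       ,  0.       ]), 'pose': array([[ 9.99993912e-01,  2.65217779e-04,  3.47930809e-03,
         4.78253547e-01],
       [-1.15655992e-03,  9.65936048e-01,  2.58778310e-01,
         1.98250289e-01],
       [-3.29215650e-03, -2.58780758e-01,  9.65930474e-01,
         4.71935071e-01],
       [ 0.00000000e+00,  0.00000000e+00,  0.00000000e+00,
         1.00000000e+00]])}
```

View pics/w1.png

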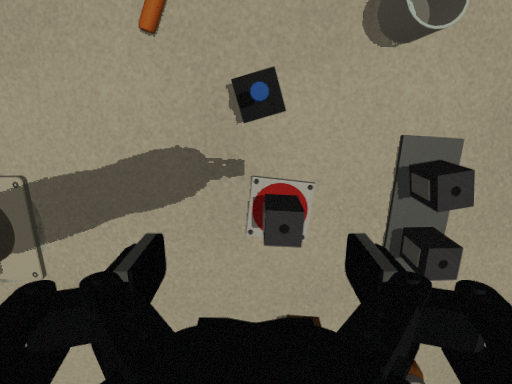

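The wrist view shows the blue grip top at (260,91) and the bore mouth at (284,229) on the mounted housing, with the red ring around it. I'll compute their positions.

```bash
python3 - <<'E'
from h import *
i=np.load('w1.npy',allow_pickle=True).item(); im=cv2.imread('pics/w1.png')
m=mask(im,110,100,50,12); b=max(blobs(m[60:130,220:300]),key=lambda b:b[0]); print(b)
(c,r)=cv2.minEnclosingCircle(cv2.findNonZero(m[60:130,220:300])); print(c,r)
for z in(.15,.13): print(z,onz(i,b[1]+[220,60],z))
g=im.max(2).astype(int); w=g[212:247,264:304]; print(w[10:26,12:30])
d=w<8; 
print(onz(i,[284,229],.088))
# ring and stand
m=mask(im,0,120,80,8); x,y,ww,hh=cv2.boundingRect(m[170:240,240:320]); print(x+240,y+170,ww,hh, onz(i,[x+240+ww/2,y+170],.008))
# plate corners
k=((g<55)*1).astype(np.uint8)[60:130,225:295]; b=max(blobs(k),key=lambda b:b[0]);print('stand',b,cv2.minAreaRect(cv2.findNonZero(k)))
E
```

```text
(np.int32(320), array([39.2, 30.8]), array([30, 21, 20, 21], dtype=int32))
(39.36885070800781, 30.893442153930664) 10.237441062927246
0.15 [0.4814026  0.21491481 0.15      ]
0.13 [0.48159824 0.21595008 0.13      ]
[[46 49 49 47 46 50 50 49 49 48 54 48 48 49 47 47 45 51]
 [48 50 47 46 52 47 48 47 45 48 49 47 48 52 50 51 50 47]
 [47 45 49 46 47 46 39 29 26 32 39 46 49 50 48 48 48 49]
 [48 49 48 48 37 23 22 16 22 18 25 33 42 51 54 50 49 50]
 [51 53 48 37 24 20 24 22 19 23 20 23 37 43 47 51 49 52]
 [49 50 45 37 20 18 19 22 22 23 23 21 24 37 50 50 53 45]
 [50 47 44 33 19 21 24 18 21 17 23 25 20 33 47 53 50 50]
 [49 50 45 29 18 12 17 18 19 22 22 22 25 35 46 49 49 49]
 [49 49 48 31 21 18 19 19 22 21 17 18 28 40 51 49 48 50]
 [49 48 46 44 26 21 15 22 24 25 21 21 38 43 50 48 51 46]
 [46 46 47 46 39 26 24 23 18 21 26 32 41 45 48 48 51 50]
 [50 46 49 49 47 40 37 27 32 34 40 43 48 45 48 50 50 46]
 [48 46 48 47 47 46 47 45 46 47 46 49 47 47 49 48 52 49]
 [47 49 50 49 47 51 48 48 47 48 48 51 49 49 49 49 49 51]
 [49 50 52 49 46 51 47 49 47 49 45 49 48 46 50 50 48 49]
 [50 49 47 51 49 48 49 47 46 46 44 51 48 52 51 48 50 50]]
[0.5161811 0.0381299 0.088    ]
252 183 55 47 [0.51509054 0.08275456 0.008     ]
stand (np.int32(1681), array([32.9, 35.1]), array([ 7,  7, 53, 56], dtype=int32)) ((33.370391845703125, 34.41279983520508), (45.23999786376953, 44.79999923706055), 73.73979187011719)
```

{"fn": "step_arm", "kwargs": {
  "targets": "1 0.074 -0.192 -0.28 0 0 0;1 0.074 -0.192 -0.28 0 0 0;1 0.074 -0.192 -0.28 0 0 0;1 0.074 -0.192 -0.28 0 0 0;1 0.074 -0.192 -0.28 0 0 0;1 0.074 -0.192 -0.28 0 0 0;1 0.074 -0.192 -0.28 0 0 0;1 0.074 -0.192 -0.28 0 0 0;1 0.074 -0.192 -0.28 0 0 0;1 0.074 -0.192 -0.28 0 0 0"
}}

```text
clock: 2.65
eef_pos: [0.5162, 0.0377, 0.1932]
tool_rot: [0.708, 0.706, 0.001, 0.001]
ft_force: [-0.6, 0.6, -0.4]
grip_width: 0.0852
grasp_force: 0.0
```

```bash
python3 - <<'E'
from h import *
o=bot.get_obs(); print(o['clock'],o['eef_pos'],o['tool_rot'],o['ft_force'],o['ft_torque'])
i=bot.camera_info('wrist'); np.save('w2.npy',i)
im=bot.camera('wrist')[...,::-1]; cv2.imwrite('pics/w2.png',im)
print(i['pose'])
E
```

```text
2.65 [0.51622667 0.03768398 0.1932385 ] [0.70819952 0.70601003 0.00141319 0.00113001] [-0.5845623   0.58728212 -0.43588024] [ 0.04822723 -0.03670263 -0.0152533 ]
[[ 0.99998934  0.00365266 -0.00282546  0.51480317]
 [-0.00280381  0.96640502  0.25700869  0.10184949]
 [ 0.00366931 -0.25699803  0.96640496  0.33601099]
 [ 0.          0.          0.          1.        ]]
```

View pics/w2.png

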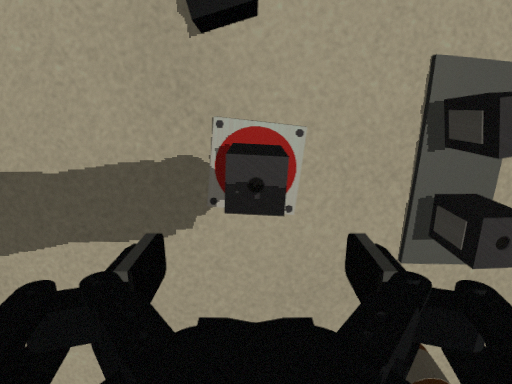

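The bore is at about (256,185) in this view. I'm moving over the rod for the same close look.

{"fn": "step_arm", "kwargs": {
  "targets": "1 -0.068 0.355 0.13 0 0 0;1 -0.068 0.355 0.13 0 0 0;1 -0.068 0.355 0.13 0 0 0;1 -0.068 0.355 0.13 0 0 0;1 -0.068 0.355 0.13 0 0 0;1 -0.068 0.355 0.13 0 0 0;1 -0.068 0.355 0.13 0 0 0;1 -0.068 0.355 0.13 0 0 0;1 -0.068 0.355 0.13 0 0 0;1 -0.068 0.355 0.13 0 0 0"
}}

```text
clock: 3.53
eef_pos: [0.4813, 0.2132, 0.2558]
tool_rot: [0.709, 0.705, -0.001, -0.0]
ft_force: [0.3, 1.1, -0.2]
grip_width: 0.0855
grasp_force: 0.0
```

```bash
python3 - <<'E'
from h import *
o=bot.get_obs(); print(o['clock'],o['eef_pos'],o['tool_rot'],o['ft_force'],o['joint_vel'].round(4))
i=bot.camera_info('wrist')
im=bot.camera('wrist')[...,::-1]; cv2.imwrite('pics/w3.png',im)
o=bot.get_obs(); print(o['clock'],o['eef_pos'],o['tool_rot'],bot.camera_info('wrist')['pose'][:3,3],i['pose'][:3,3])
m=mask(im,110,100,50,12); b=max(blobs(m),key=lambda b:b[0]); print(b, onz(i,b[1],.15))
k=cv2.findNonZero(m); print(cv2.fitEllipse(max(cv2.findContours(m,0,1)[0],key=len)))
i=np.load('w2.npy',allow_pickle=True).item(); im=cv2.imread('pics/w2.png')
g=cv2.GaussianBlur(im.max(2),(3,3),0)[170:202,240:272]; k=(g<34).astype(np.uint8)
for b in blobs(k): print('bore',b,onz(i,b[1]+[240,170],.088))
E
```

```text
3.5333 [0.48133681 0.21316491 0.25583729] [ 7.09259043e-01  7.04947710e-01 -5.71276207e-04 -9.61338102e-05] [ 0.31584582  1.05532612 -0.16967463] [-0.006   0.0009  0.0024 -0.      0.0021  0.0001]
3.5833 [0.48137314 0.21316442 0.25583356] [ 7.09297924e-01  7.04908583e-01 -5.68072500e-04 -1.46460989e-04] [0.4808335  0.27748669 0.39858586] [0.48075772 0.27749869 0.39853607]
(np.int32(406), array([256.5, 183.1]), array([245, 172,  24,  23], dtype=int32)) [0.48137349 0.21575218 0.15      ]
((256.5049133300781, 183.0786895751953), (21.72385597229004, 22.049007415771484), 61.15184020996094)
bore (np.int32(623), array([14.8, 20.8]), array([ 0,  7, 32, 25], dtype=int32)) [0.51527904 0.03378174 0.088     ]
```

```bash
python3 - <<'E'
from h import *
i=np.load('w2.npy',allow_pickle=True).item(); im=cv2.imread('pics/w2.png')
g=cv2.GaussianBlur(im.max(2),(3,3),0)[172:202,240:272]; print(g[4:24,6:26])
for t in(16,20,24,28):
  for b in blobs((g<t).astype(np.uint8),25): print(t,'bore',b,onz(i,b[1]+[240,172],.088))
E
```

```text
[[48 50 51 50 50 49 47 46 45 45 45 47 48 49 50 50 50 50 50 50]
 [48 49 50 50 49 46 42 38 36 34 33 36 39 42 45 48 50 50 50 49]
 [50 50 49 46 43 38 32 28 25 24 23 25 28 31 37 42 47 49 50 49]
 [50 49 46 41 34 28 23 21 20 20 20 21 22 23 27 33 40 47 49 50]
 [49 47 42 34 27 23 21 20 19 18 19 21 22 20 20 23 32 43 48 49]
 [43 41 36 28 22 21 20 19 18 18 19 22 22 20 19 20 27 39 46 48]
 [33 32 29 22 18 18 17 18 19 20 20 21 21 21 21 20 25 34 42 48]
 [27 25 22 17 14 13 13 16 20 21 21 19 19 21 22 20 22 28 38 46]
 [25 21 17 13 10  9 11 16 21 21 19 16 15 18 19 17 17 23 33 43]
 [24 19 15 12 10 10 12 17 21 19 15 12 11 12 14 12 12 19 29 38]
 [24 19 15 13 11 10 11 15 17 16 13 12 13 11 10 10 12 17 25 30]
 [26 21 16 13 12 11 11 11 11 12 12 12 14 12 10 12 14 18 24 27]
 [26 24 20 15 13 12 11  9  7  9 11 11 10 10 11 13 16 21 25 27]
 [26 26 22 18 15 12 11  9  7  9 12 11  9 11 14 15 19 23 26 27]
 [26 26 24 21 18 15 12 10  9 11 12 11 10 14 17 19 21 23 25 26]
 [26 25 25 24 22 19 15 13 13 14 13 12 13 18 20 21 23 24 24 25]
 [25 25 26 26 24 23 20 18 19 19 19 21 24 26 25 23 25 26 26 26]
 [26 25 26 25 24 24 23 23 23 24 28 33 36 35 29 26 26 27 26 26]
 [26 25 27 26 26 26 26 27 28 32 37 42 44 39 31 27 26 26 25 26]
 [25 25 27 27 26 28 29 30 35 42 46 47 47 41 32 27 26 26 26 27]]
16 bore (np.int32(88), array([14.9, 15.3]), array([ 8, 11, 15,  9], dtype=int32)) [0.51537296 0.03685046 0.088     ]
20 bore (np.int32(134), array([15. , 14.6]), array([ 7,  8, 17, 13], dtype=int32)) [0.51545928 0.03746169 0.088     ]
24 bore (np.int32(199), array([15.3, 13.8]), array([ 7,  6, 17, 16], dtype=int32)) [0.51571465 0.03815875 0.088     ]
28 bore (np.int32(484), array([14.2, 18.3]), array([ 0,  6, 32, 24], dtype=int32)) [0.51477167 0.03422327 0.088     ]
```

{"fn": "step_arm", "kwargs": {
  "targets": "1 0 0.005 -0.2 0 0 0;1 0 0.005 -0.2 0 0 0;1 0 0.005 -0.2 0 0 0;1 0 0.005 -0.25 0 0 0;1 0 0.005 -0.29 0 0 0;1 0 0.005 -0.29 0 0 0;1 0 0.005 -0.29 0 0 0;1 0 0.005 -0.29 0 0 0"
}}

```text
clock: 4.25
eef_pos: [0.4823, 0.2167, 0.1124]
tool_rot: [0.709, 0.705, 0.001, 0.0]
ft_force: [0.3, 0.6, 1.1]
grip_width: 0.085
grasp_force: 0.0
```

{"fn": "step_arm", "kwargs": {
  "targets": "1 -0.002 -0.002 0 0 0 0;1 -0.002 -0.002 0 0 0 0;-1 -0.002 -0.002 0 0 0 0;-1 -0.002 -0.002 0 0 0 0;-1 -0.002 -0.002 0 0 0 0;-1 -0.002 -0.002 0 0 0 0;-1 -0.002 -0.002 0 0 0 0;-1 -0.002 -0.002 0 0 0 0;-1 -0.002 -0.002 0 0 0 0;-1 -0.002 -0.002 0 0 0 0"
}}

```text
clock: 5.08
eef_pos: [0.4807, 0.216, 0.1115]
tool_rot: [0.709, 0.706, 0.0, 0.0]
ft_force: [0.9, 0.1, 1.2]
grip_width: 0.0185
grasp_force: 58.4
```

{"fn": "step_arm", "kwargs": {
  "targets": "-1 0 0 0.04 0 0 0;-1 0 0 0.1 0 0 0;-1 0 0 0.16 0 0 0;-1 0 0 0.22 0 0 0;-1 0 0 0.22 0 0 0;-1 0 0 0.22 0 0 0"
}}

```text
clock: 5.58
eef_pos: [0.4814, 0.2164, 0.2231]
tool_rot: [0.709, 0.706, 0.002, 0.001]
ft_force: [0.2, 0.4, -0.9]
grip_width: 0.0186
grasp_force: 59.3
```

```bash
python3 - <<'E'
from h import *
o=bot.get_obs(); print(o['clock'],o['eef_pos'],o['tool_rot'],o['ft_force'],o['grip_width'])
i=bot.camera_info('wrist');np.save('w4.npy',i)
im=bot.camera('wrist')[...,::-1]; cv2.imwrite('pics/w4.png',im)
for n in('scene','side'): cv2.imwrite(f'pics/{n}4.png',bot.camera(n)[...,::-1])
E
```

```text
5.5833 [0.48138622 0.21641477 0.22308323] [7.08612222e-01 7.05595217e-01 1.91304451e-03 6.69399948e-04] [ 0.17836393  0.40748982 -0.89835881] 0.01859958594823953
```

View pics/w4.png

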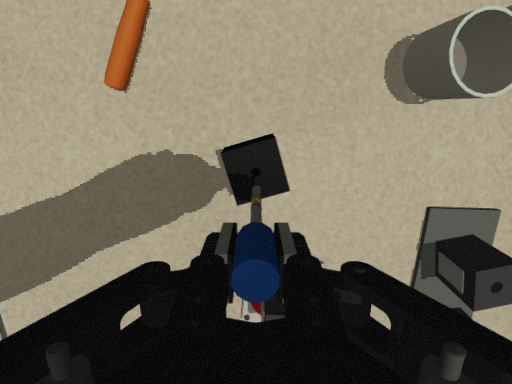

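{"fn": "step_arm", "kwargs": {
  "targets": "-1 0.068 -0.355 0 0 0 0;-1 0.068 -0.355 0 0 0 0;-1 0.068 -0.355 0 0 0 0;-1 0.068 -0.355 0 0 0 0;-1 0.068 -0.355 0 0 0 0;-1 0.068 -0.355 0 0 0 0;-1 0.068 -0.355 0 0 0 0;-1 0.068 -0.355 0 0 0 0"
}}

```text
clock: 6.4
eef_pos: [0.5136, 0.0389, 0.2201]
tool_rot: [0.709, 0.706, -0.001, -0.001]
ft_force: [-0.9, 0.8, -0.8]
grip_width: 0.0188
grasp_force: 59.3
```

```bash
python3 - <<'E'
from h import *
o=bot.get_obs(); print(o['clock'],o['eef_pos'],o['tool_rot'],o['ft_force'],o['grip_width'])
i=bot.camera_info('wrist');np.save('w5.npy',i)
im=bot.camera('wrist')[...,::-1]; cv2.imwrite('pics/w5.png',im)
cv2.imwrite('pics/w5c.png',cv2.resize(im[120:260,190:330],None,fx=4,fy=4,interpolation=cv2.INTER_CUBIC))
E
```

```text
6.4 [0.513575   0.03890718 0.22011013] [ 0.70853473  0.70567471 -0.00079585 -0.00104966] [-0.94690176  0.75743454 -0.849528  ] 0.01880311138501319
```

View pics/w5c.png

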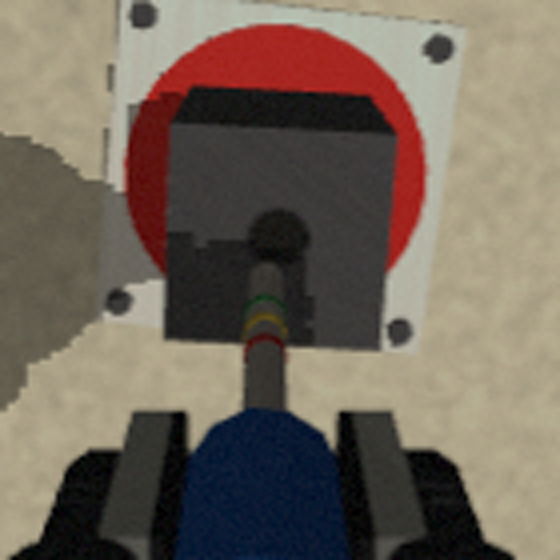

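The bore centre is at (259.7,179.2) px and the rod tip at about (256.2,185.5) px.

```bash
python3 - <<'E'
from h import *
i=np.load('w5.npy',allow_pickle=True).item()
print(onz(i,[259.7,179.2],.088),onz(i,[256.2,186],.1186),onz(i,[256.2,185.],.1186))
E
```

```text
[0.51649113 0.03883378 0.088     ] [0.51320367 0.04018762 0.1186    ] [0.51320605 0.04104606 0.1186    ]
```

{"fn": "step_arm", "kwargs": {
  "targets": "-1 0.006 0 0 0 0 0;-1 0.006 0 0 0 0 0;-1 0.006 0 -0.04 0 0 0;-1 0.006 0 -0.04 0 0 0;-1 0.006 0 -0.04 0 0 0"
}}

```text
clock: 6.87
eef_pos: [0.5164, 0.039, 0.2005]
tool_rot: [0.708, 0.706, -0.001, -0.001]
ft_force: [-0.8, -0.2, -0.3]
grip_width: 0.0187
grasp_force: 59.3
```

```bash
python3 - <<'E'
from h import *
o=bot.get_obs(); print(o['clock'],o['eef_pos'],o['tool_rot'],o['ft_force'],o['grip_width'])
i=bot.camera_info('wrist');np.save('w6.npy',i)
im=bot.camera('wrist')[...,::-1]; cv2.imwrite('pics/w6.png',im)
cv2.imwrite('pics/w6c.png',cv2.resize(im[120:260,190:330],None,fx=4,fy=4,interpolation=cv2.INTER_CUBIC))
E
```

```text
6.8667 [0.51636579 0.0390342  0.20047311] [ 0.70820145  0.70600892 -0.00107967 -0.00096684] [-0.75745736 -0.20578166 -0.26916155] 0.01865926576969625
```

View pics/w6c.png

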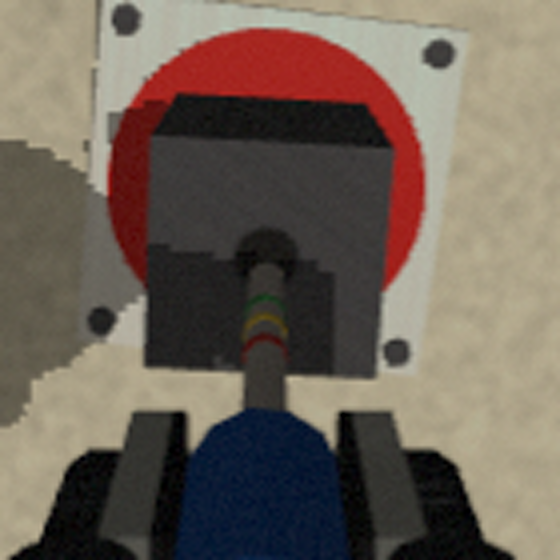

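{"fn": "step_arm", "kwargs": {
  "targets": "-1 0 0 -0.03 0 0 0;-1 0 0 -0.06 0 0 0;-1 0 0 -0.07 0 0 0;-1 0 0 -0.07 0 0 0;-1 0 0 -0.07 0 0 0"
}}

```text
clock: 7.33
eef_pos: [0.5177, 0.0385, 0.1669]
tool_rot: [0.709, 0.706, 0.0, 0.0]
ft_force: [0.6, -0.0, -1.3]
grip_width: 0.0188
grasp_force: 60.2
```

{"fn": "step_arm", "kwargs": {
  "targets": "-1 0 0 -0.003 0 0 0;-1 0 0 -0.006 0 0 0;-1 0 0 -0.009 0 0 0;-1 0 0 -0.01 0 0 0;-1 0 0 -0.01 0 0 0"
}}

```text
clock: 7.75
eef_pos: [0.5175, 0.0384, 0.1613]
tool_rot: [0.709, 0.706, 0.0, 0.0]
ft_force: [-0.7, -0.7, -0.7]
grip_width: 0.0186
grasp_force: 60.2
```

{"fn": "step_arm", "kwargs": {
  "targets": "-1 -0.002 0 -0.004 0 0 0;-1 -0.002 0 -0.004 0 0 0;-1 -0.002 0 -0.004 0 0 0"
}}

```text
clock: 8.0
eef_pos: [0.5162, 0.0383, 0.1592]
tool_rot: [0.709, 0.706, -0.0, -0.0]
ft_force: [-0.2, 0.1, -1.2]
grip_width: 0.0182
grasp_force: 60.2
```

{"fn": "step_arm", "kwargs": {
  "targets": "-1 0 0 -0.002 0 0 0;-1 0 0 -0.002 0 0 0;-1 0 0 -0.002 0 0 0"
}}

```text
clock: 8.25
eef_pos: [0.5164, 0.0384, 0.1583]
tool_rot: [0.709, 0.706, -0.0, -0.0]
ft_force: [0.4, 0.5, -0.9]
grip_width: 0.0181
grasp_force: 60.2
```

{"fn": "step_arm", "kwargs": {
  "targets": "-1 0 0 -0.005 0 0 0;-1 0 0 -0.01 0 0 0;-1 0 0 -0.014 0 0 0;-1 0 0 -0.014 0 0 0"
}}

```text
clock: 8.58
eef_pos: [0.516, 0.0384, 0.1506]
tool_rot: [0.709, 0.706, -0.0, -0.0]
ft_force: [0.6, 0.2, -0.8]
grip_width: 0.0184
grasp_force: 60.2
```

{"fn": "step_arm", "kwargs": {
  "targets": "-1 0 0 -0.002 0 0 0;-1 0 0 -0.004 0 0 0;-1 0 0 -0.004 0 0 0"
}}

```text
clock: 8.83
eef_pos: [0.5164, 0.0384, 0.1493]
tool_rot: [0.709, 0.706, 0.0, 0.0]
ft_force: [-0.1, 0.6, 0.5]
grip_width: 0.0185
grasp_force: 60.4
```

{"fn": "step_arm", "kwargs": {
  "targets": "-1 0 0 -0.002 0 0 0;-1 0 0 -0.002 0 0 0;-1 0 0 -0.002 0 0 0"
}}

```text
clock: 9.08
eef_pos: [0.5164, 0.0384, 0.1485]
tool_rot: [0.709, 0.706, 0.0, 0.0]
ft_force: [0.3, -0.0, 0.8]
grip_width: 0.0189
grasp_force: 60.4
```

{"fn": "step_arm", "kwargs": {
  "targets": "-1 0 0 -0.001 0 0 0;-1 0 0 -0.001 0 0 0;-1 0 0 -0.001 0 0 0"
}}

```text
clock: 9.33
eef_pos: [0.5164, 0.0384, 0.1479]
tool_rot: [0.709, 0.706, 0.0, 0.0]
ft_force: [-0.9, -0.2, 1.3]
grip_width: 0.0188
grasp_force: 60.4
```

```bash
python3 - <<'E'
from h import *
F=[]
for _ in range(4):
    im=bot.camera('wrist')[...,::-1]; F.append(bot.get_obs()['ft_force'][2])
print(np.round(F,2),bot.get_obs()['eef_pos'])
cv2.imwrite('pics/w7c.png',cv2.resize(im[160:230,220:290],None,fx=7,fy=7,interpolation=cv2.INTER_CUBIC))
E
```

```text
[2.25 1.32 1.23 1.05] [0.51642529 0.03840625 0.1478534 ]
```

View pics/w7c.png

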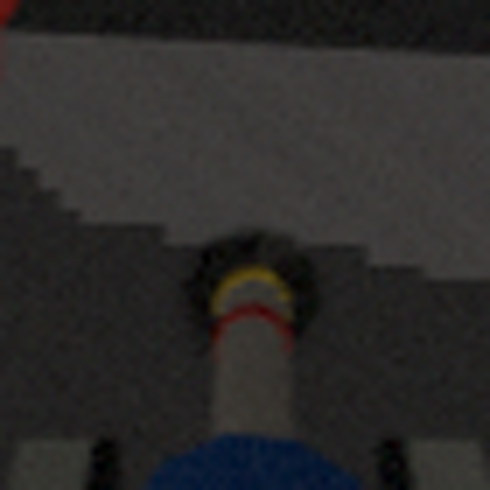

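Contact came at about 40 mm depth, with the yellow band at the mouth, so the matching probe is yellow. I'm returning the rod.

{"fn": "step_arm", "kwargs": {
  "targets": "-1 0 0 0.05 0 0 0;-1 0 0 0.1 0 0 0;-1 0 0 0.147 0 0 0;-1 0 0 0.147 0 0 0;-1 -0.072 0.355 0.147 0 0 0;-1 -0.072 0.355 0.147 0 0 0;-1 -0.072 0.355 0.147 0 0 0;-1 -0.072 0.355 0.147 0 0 0;-1 -0.072 0.355 0.147 0 0 0;-1 -0.072 0.355 0.147 0 0 0"
}}

```text
clock: 10.37
eef_pos: [0.4791, 0.2194, 0.2202]
tool_rot: [0.707, 0.708, -0.0, -0.001]
ft_force: [0.2, -0.7, -0.6]
grip_width: 0.0185
grasp_force: 60.4
```

{"fn": "step_arm", "kwargs": {
  "targets": "-1 0 0 0 0 0 0;-1 0 0 -0.06 0 0 0;-1 0 0 -0.12 0 0 0;-1 0 0 -0.12 0 0 0;-1 0 0 -0.12 0 0 0;-1 0 0 -0.12 0 0 0"
}}

```text
clock: 10.87
eef_pos: [0.4813, 0.2151, 0.1624]
tool_rot: [0.709, 0.705, 0.0, 0.0]
ft_force: [0.7, -1.1, -0.3]
grip_width: 0.0182
grasp_force: 60.3
```

{"fn": "step_arm", "kwargs": {
  "targets": "-1 -0.001 0.002 -0.01 0 0 0;-1 -0.001 0.002 -0.01 0 0 0;-1 -0.001 0.002 -0.01 0 0 0"
}}

```text
clock: 11.12
eef_pos: [0.4805, 0.217, 0.1573]
tool_rot: [0.709, 0.706, 0.001, 0.0]
ft_force: [0.2, 0.5, -1.4]
grip_width: 0.0186
grasp_force: 60.3
```

```bash
python3 - <<'E'
from h import *
im=bot.camera('wrist')[...,::-1]
print(bot.get_obs()['eef_pos'],bot.get_obs()['tool_rot'])
c=np.hstack([im[140:220,216:296],cv2.imread('pics/w4.png')[140:220,216:296]])
c=cv2.convertScaleAbs(c,alpha=2.5)
cv2.imwrite('pics/w8c.png',cv2.resize(c,None,fx=5,fy=5,interpolation=cv2.INTER_CUBIC))
E
```

```text
[0.48038524 0.21706024 0.15720295] [7.08678193e-01 7.05531418e-01 7.45505672e-04 2.83888077e-04]
```

View pics/w8c.png

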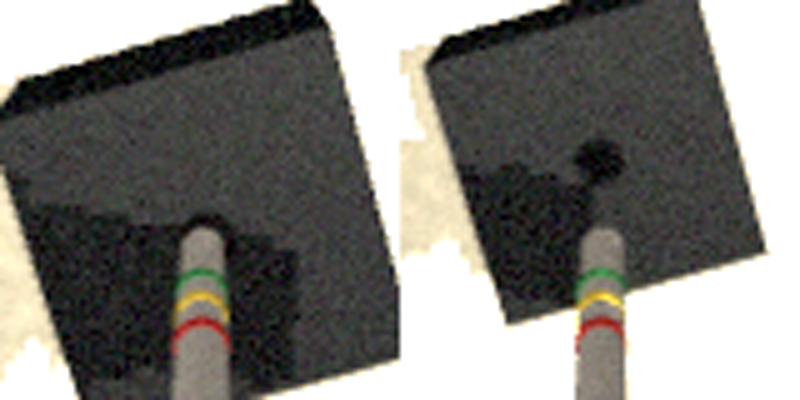

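{"fn": "step_arm", "kwargs": {
  "targets": "-1 0.0014 0 0 0 0 0;-1 0.0014 0 0 0 0 0;-1 0.0014 0 -0.004 0 0 0;-1 0.0014 0 -0.008 0 0 0;-1 0.0014 0 -0.012 0 0 0;-1 0.0014 0 -0.016 0 0 0;-1 0.0014 0 -0.016 0 0 0"
}}

```text
clock: 11.75
eef_pos: [0.4806, 0.2167, 0.1478]
tool_rot: [0.709, 0.706, -0.0, 0.0]
ft_force: [1.3, 0.1, -1.4]
grip_width: 0.0187
grasp_force: 60.4
```

{"fn": "step_arm", "kwargs": {
  "targets": "-1 0 0 -0.015 0 0 0;-1 0 0 -0.03 0 0 0;-1 0 0 -0.03 0 0 0;-1 0 0 -0.03 0 0 0"
}}

```text
clock: 12.08
eef_pos: [0.4805, 0.2166, 0.1324]
tool_rot: [0.709, 0.706, -0.001, 0.0]
ft_force: [1.6, 0.2, -2.4]
grip_width: 0.0186
grasp_force: 60.4
```

{"fn": "step_arm", "kwargs": {
  "targets": "-1 0 0 -0.015 0 0 0;-1 0 0 -0.03 0 0 0;-1 0 0 -0.036 0 0 0;-1 0 0 -0.039 0 0 0;-1 0 0 -0.039 0 0 0"
}}

```text
clock: 12.5
eef_pos: [0.4807, 0.2167, 0.1133]
tool_rot: [0.709, 0.706, -0.0, 0.0]
ft_force: [2.7, -0.8, -2.1]
grip_width: 0.0181
grasp_force: 60.5
```

{"fn": "step_arm", "kwargs": {
  "targets": "-1 0.001 0 -0.003 0 0 0;-1 0.001 0 -0.003 0 0 0;-1 0.001 0 -0.003 0 0 0"
}}

```text
clock: 12.75
eef_pos: [0.4809, 0.2169, 0.1121]
tool_rot: [0.709, 0.706, -0.0, -0.0]
ft_force: [2.0, -1.4, -2.6]
grip_width: 0.0185
grasp_force: 60.5
```

Releasing, then straight up.

{"fn": "step_arm", "kwargs": {
  "targets": "0.3 0 0 0 0 0 0;0.6 0 0 0 0 0 0;1 0 0 0 0 0 0;1 0 0 0 0 0 0;1 0 0 0 0 0 0;1 0 0 0 0 0 0;1 0 0 0.06 0 0 0;1 0 0 0.12 0 0 0;1 0 0 0.2 0 0 0;1 0 0 0.28 0 0 0"
}}

```text
clock: 13.58
eef_pos: [0.4802, 0.2166, 0.2532]
tool_rot: [0.709, 0.706, -0.001, -0.0]
ft_force: [0.4, -0.0, -0.3]
grip_width: 0.0856
grasp_force: 0.0
```

```bash
python3 - <<'E'
from h import *
o=bot.get_obs(); print(o['clock'],o['eef_pos'],o['tool_rot'],o['ft_force'],o['grip_width'])
for n in('scene','side'):
    im=bot.camera(n)[...,::-1]; a=cv2.imread(f'pics/{n}0.png')
    for k in(a,im):
        m=mask(k,112,120,50,10)[100:300,250:320]; print(n,[(b[0],b[1]+[250,100]) for b in blobs(m,10)])
i=bot.camera_info('wrist'); im=bot.camera('wrist')[...,::-1]; cv2.imwrite('pics/w9.png',im)
m=mask(im,110,100,50,12); b=max(blobs(m),key=lambda b:b[0]); print(b, onz(i,b[1],.15))
E
```

```text
13.5833 [0.4801953  0.21655543 0.2531624 ] [ 7.08637250e-01  7.05572078e-01 -1.03397910e-03 -4.70641874e-04] [ 0.44133199 -0.01662985 -0.29520349] 0.0856427181197896
scene [(np.int32(25), array([287.1, 141. ]))]
scene []
side [(np.int32(44), array([290. , 247.9]))]
side [(np.int32(86), array([290.2, 252.1]))]
(np.int32(395), array([249.1, 187.3]), array([238, 176,  23,  23], dtype=int32)) [0.47971556 0.21710888 0.15      ]
```

{"fn": "step_arm", "kwargs": {
  "targets": "1 0.15 -0.84 -0.04 0 0 0;1 0.15 -0.84 -0.04 0 0 0;1 0.15 -0.84 -0.04 0 0 0;1 0.15 -0.84 -0.04 0 0 0;1 0.15 -0.84 -0.04 0 0 0;1 0.15 -0.84 -0.04 0 0 0;1 0.15 -0.84 -0.04 0 0 0;1 0.15 -0.84 -0.04 0 0 0;1 0.15 -0.84 -0.04 0 0 0;1 0.15 -0.84 -0.04 0 0 0"
}}

```text
clock: 14.57
eef_pos: [0.5535, -0.1946, 0.2311]
tool_rot: [0.709, 0.706, -0.0, -0.001]
ft_force: [0.4, -0.7, -0.5]
grip_width: 0.0857
grasp_force: 0.0
```

{"fn": "step_arm", "kwargs": {
  "targets": "1 0 0 -0.01 0 0 0;1 0 0 -0.01 0 0 0;1 0 0 -0.01 0 0 0;1 0 0 -0.01 0 0 0"
}}

```text
clock: 14.9
eef_pos: [0.5537, -0.1916, 0.2272]
tool_rot: [0.708, 0.706, -0.0, -0.001]
ft_force: [-1.0, 1.2, -1.5]
grip_width: 0.0854
grasp_force: 0.0
```

```bash
python3 - <<'E'
from h import *
o=bot.get_obs(); print(o['clock'],o['eef_pos'],o['tool_rot'],o['joint_pos'])
i=bot.camera_info('wrist');np.save('w10.npy',i); im=bot.camera('wrist')[...,::-1]; cv2.imwrite('pics/w10.png',im)
for nm,h in(('red',0),('green',65),('yel',25)):
    m=mask(im,h,110,40,8); print(nm,[(b[0],b[1],b[2],onz(i,b[1],.119).round(4)) for b in sorted(blobs(m,60),key=lambda b:-b[0])[:3]])
E
```

```text
14.9 [ 0.55374967 -0.19155569  0.22715106] [ 7.08179386e-01  7.06031933e-01 -2.41115219e-04 -8.99237282e-04] [-3.33223434e-01  4.16965811e-01  2.43474004e-01  1.39913241e+00
  3.54804474e-04  1.24060953e+00]
red [(np.int32(333), array([252.7, 302.3]), array([243, 293,  21,  20], dtype=int32), array([ 0.5499, -0.3074,  0.119 ])), (np.int32(272), array([253. , 283.6]), array([244, 275,  19,  20], dtype=int32), array([ 0.5503, -0.2868,  0.119 ]))]
green [(np.int32(331), array([258.3, 251.7]), array([248, 242,  21,  20], dtype=int32), array([ 0.5553, -0.2536,  0.119 ]))]
yel [(np.int32(560), array([263.8, 191.1]), array([252, 175,  25,  32], dtype=int32), array([ 0.56  , -0.1965,  0.119 ]))]
```

View pics/w10.png

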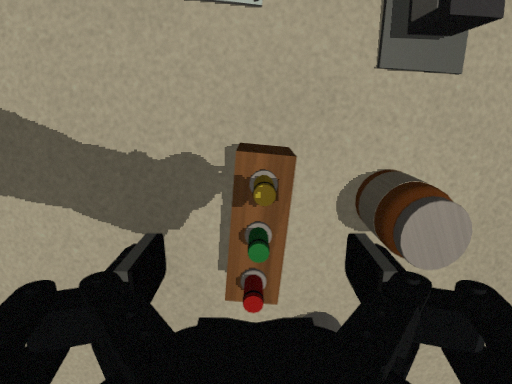

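Caps run red (253,302), green (258,252), yellow (264,196); the yellow probe is at about (0.5605,-0.200). The jar is clear of the fingers.

{"fn": "step_arm", "kwargs": {
  "targets": "1 0.014 -0.017 0 0 0 0;1 0.014 -0.017 -0.08 0 0 0;1 0.014 -0.017 -0.14 0 0 0;1 0.014 -0.017 -0.14 0 0 0;1 0.014 -0.017 -0.14 0 0 0"
}}

```text
clock: 15.37
eef_pos: [0.56, -0.1994, 0.1568]
tool_rot: [0.708, 0.706, -0.001, -0.002]
ft_force: [0.1, 0.3, 0.7]
grip_width: 0.0856
grasp_force: 0.0
```

```bash
python3 - <<'E'
from h import *
o=bot.get_obs(); print(o['clock'],o['eef_pos'],o['tool_rot'])
i=bot.camera_info('wrist'); im=bot.camera('wrist')[...,::-1]; cv2.imwrite('pics/w11.png',im)
m=mask(im,25,110,40,8)
for b in blobs(m,60): print(b,onz(i,b[1],.119).round(4))
b=max(blobs(m,60),key=lambda b:b[0]); x,y,w,h=b[2]; r=np.array([x+w/2-.5,y+h-w/2+.5]); print('disc centre',r,onz(i,r,.119))
E
```

```text
15.3667 [ 0.55999651 -0.19942526  0.15677254] [ 0.70788385  0.70632553 -0.00089401 -0.00197552]
(np.int32(255), array([257.6, 192.1]), array([245, 185,  27,  17], dtype=int32)) [ 0.5603 -0.1856  0.119 ]
(np.int32(808), array([257.8, 213.1]), array([242, 197,  33,  33], dtype=int32)) [ 0.5605 -0.1994  0.119 ]
disc centre [258. 214.] [ 0.56058627 -0.19995959  0.119     ]
```

{"fn": "step_arm", "kwargs": {
  "targets": "1 0.001 0 -0.07 0 0 0;1 0.001 0 -0.12 0 0 0;1 0.001 0 -0.143 0 0 0;1 0.001 0 -0.143 0 0 0;1 0.001 0 -0.143 0 0 0"
}}

```text
clock: 15.83
eef_pos: [0.5631, -0.2014, 0.0884]
tool_rot: [0.708, 0.706, 0.001, 0.001]
ft_force: [0.6, -0.6, 0.8]
grip_width: 0.0855
grasp_force: 0.0
```

{"fn": "step_arm", "kwargs": {
  "targets": "1 -0.005 0.003 -0.005 0 0 0;1 -0.005 0.003 -0.005 0 0 0;1 -0.005 0.003 -0.005 0 0 0"
}}

```text
clock: 16.08
eef_pos: [0.5602, -0.2, 0.0856]
tool_rot: [0.709, 0.706, 0.001, 0.001]
ft_force: [-0.3, 0.1, -0.6]
grip_width: 0.0852
grasp_force: 0.0
```

{"fn": "step_arm", "kwargs": {
  "targets": "-1 0 0 0 0 0 0;-1 0 0 0 0 0 0;-1 0 0 0 0 0 0;-1 0 0 0 0 0 0;-1 0 0 0 0 0 0;-1 0 0 0 0 0 0;-1 0 0 0 0 0 0;-1 0 0 0 0 0 0"
}}

```text
clock: 16.75
eef_pos: [0.5595, -0.1999, 0.084]
tool_rot: [0.709, 0.706, 0.0, 0.0]
ft_force: [0.5, -0.6, 1.3]
grip_width: 0.0182
grasp_force: 58.5
```

{"fn": "step_arm", "kwargs": {
  "targets": "-1 0 0 0.06 0 0 0;-1 0 0 0.12 0 0 0;-1 0 0 0.18 0 0 0;-1 0 0 0.22 0 0 0;-1 0 0 0.22 0 0 0"
}}

```text
clock: 17.17
eef_pos: [0.5618, -0.2008, 0.199]
tool_rot: [0.709, 0.706, 0.002, 0.004]
ft_force: [1.6, 0.5, -0.4]
grip_width: 0.0182
grasp_force: 61.3
```

{"fn": "step_arm", "kwargs": {
  "targets": "-1 -0.086 0.477 0 0 0 0;-1 -0.086 0.477 0 0 0 0;-1 -0.086 0.477 0 0 0 0;-1 -0.086 0.477 0 0 0 0;-1 -0.086 0.477 0 0 0 0;-1 -0.086 0.477 0 0 0 0;-1 -0.086 0.477 0 0 0 0;-1 -0.086 0.477 -0.07 0 0 0;-1 -0.086 0.477 -0.07 0 0 0;-1 -0.086 0.477 -0.07 0 0 0"
}}

```text
clock: 18.0
eef_pos: [0.5137, 0.0384, 0.1564]
tool_rot: [0.709, 0.706, -0.003, -0.002]
ft_force: [-0.3, 1.3, 0.1]
grip_width: 0.019
grasp_force: 61.3
```

{"fn": "step_arm", "kwargs": {
  "targets": "-1 0.005 0 -0.016 0 0 0;-1 0.005 0 -0.016 0 0 0;-1 0.005 0 -0.016 0 0 0;-1 0.005 0 -0.016 0 0 0"
}}

```text
clock: 18.33
eef_pos: [0.5194, 0.0382, 0.1514]
tool_rot: [0.709, 0.705, 0.0, 0.0]
ft_force: [-0.2, -0.2, -1.5]
grip_width: 0.0181
grasp_force: 61.3
```

```bash
python3 - <<'E'
from h import *
o=bot.get_obs(); print(o['clock'],o['eef_pos'],o['tool_rot'],o['ft_force'])
im=bot.camera('wrist')[...,::-1]; cv2.imwrite('pics/w12.png',im); np.save('w12.npy',bot.camera_info('wrist'))
c=cv2.convertScaleAbs(im[150:270,200:320],alpha=2.5)
cv2.imwrite('pics/w12c.png',cv2.resize(c,None,fx=5,fy=5,interpolation=cv2.INTER_CUBIC))
E
```

```text
18.3333 [0.5194065  0.03820291 0.15144922] [7.08971974e-01 7.05236408e-01 4.62632337e-04 3.66869528e-04] [-0.16630551 -0.1701539  -1.48860935]
```

View pics/w12c.png

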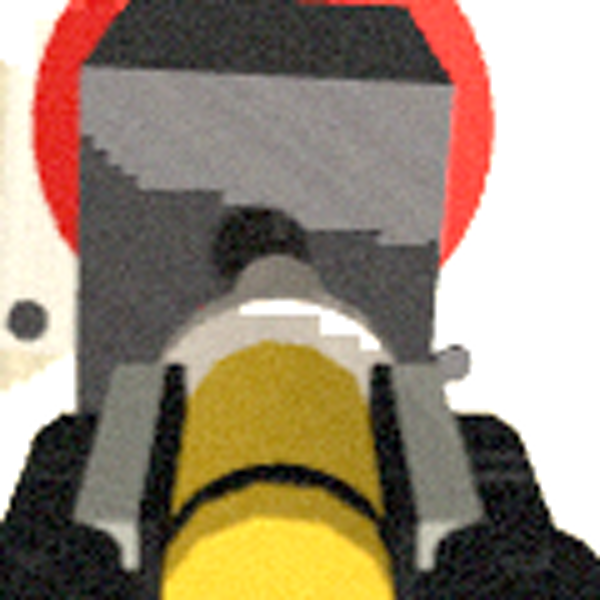

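The bore is at px (251.8,200.2) and the stem sits about 3.6 px to its right, which matches the measured x overshoot. I've now viewed 11 pictures, one over the limit, so I'll use numbers only from here.

{"fn": "step_arm", "kwargs": {
  "targets": "-1 -0.006 0 0 0 0 0;-1 -0.006 0 0 0 0 0;-1 -0.006 0 0 0 0 0"
}}

```text
clock: 18.63
eef_pos: [0.5157, 0.0386, 0.1511]
tool_rot: [0.709, 0.706, 0.0, 0.0]
ft_force: [0.0, -0.1, 0.3]
grip_width: 0.0186
grasp_force: 61.3
```

```bash
python3 - <<'E'
from h import *
i=np.load('w12.npy',allow_pickle=True).item(); print(onz(i,[251.8,200.2],.088))
o=bot.get_obs(); print(o['clock'],o['eef_pos'],o['tool_rot'],o['ft_force'])
i=bot.camera_info('wrist'); im=bot.camera('wrist')[...,::-1]
g=cv2.GaussianBlur(im.max(2),(3,3),0); 
for r in range(188,206,2): print(r,g[r,236:274])
E
```

```text
[0.51604914 0.03891031 0.088     ]
18.6333 [0.51567144 0.03862165 0.15111384] [7.08659813e-01 7.05550299e-01 1.57504120e-04 1.42600194e-04] [ 0.03044224 -0.13864832  0.27262754]
188 [50 50 51 51 52 51 51 53 55 58 59 58 58 59 58 58 58 59 59 59 59 60 60 59
 59 58 58 58 60 61 60 59 58 57 57 57 57 58]
190 [34 33 33 34 33 32 32 36 42 48 51 51 52 53 56 58 58 57 56 56 55 55 55 56
 58 59 59 58 59 60 60 59 59 59 59 58 58 58]
192 [33 33 34 34 33 33 32 33 34 34 34 33 32 35 43 49 48 43 38 36 36 36 36 38
 41 46 50 55 57 58 58 58 58 59 59 59 59 58]
194 [34 34 34 34 33 33 33 33 34 34 34 32 30 29 27 24 21 18 20 25 28 27 24 23
 25 28 30 32 36 38 38 38 39 41 49 56 59 59]
196 [32 32 33 33 33 33 34 34 33 33 32 29 25 21 17 15 14 16 21 24 23 19 16 15
 16 17 16 16 19 23 28 32 34 36 42 48 52 52]
198 [33 34 33 32 33 34 34 34 34 32 30 26 20 15 14 13 12 12 14 16 17 16 15 14
 14 16 16 14 14 18 25 30 33 34 34 33 33 33]
200 [34 35 34 32 31 32 33 33 32 32 31 26 19 14 14 17 18 20 22 23 25 26 22 18
 13 12 14 14 13 17 23 28 31 33 33 32 32 33]
202 [32 33 32 32 32 32 33 33 33 33 30 26 23 25 34 43 48 50 50 51 52 50 47 41
 33 26 19 15 15 18 24 29 32 33 32 32 32 32]
204 [33 33 33 33 33 32 30 31 31 32 32 33 41 49 54 55 54 54 52 52 52 51 50 50
 49 47 41 30 22 22 27 31 34 34 34 33 32 32]
```

{"fn": "step_arm", "kwargs": {
  "targets": "-1 0.0018 0 0 0 0 0;-1 0.0018 0 -0.01 0 0 0;-1 0.0018 0 -0.02 0 0 0;-1 0.0018 0 -0.026 0 0 0;-1 0.0018 0 -0.026 0 0 0"
}}

```text
clock: 19.1
eef_pos: [0.5158, 0.0386, 0.1365]
tool_rot: [0.709, 0.706, -0.001, -0.001]
ft_force: [-0.4, 0.7, -0.1]
grip_width: 0.0186
grasp_force: 61.3
```

{"fn": "step_arm", "kwargs": {
  "targets": "-1 0.0012 0 -0.004 0 0 0;-1 0.0012 0 -0.008 0 0 0;-1 0.0012 0 -0.008 0 0 0;-1 0.0012 0 -0.008 0 0 0"
}}

```text
clock: 19.43
eef_pos: [0.5172, 0.0387, 0.1337]
tool_rot: [0.709, 0.706, -0.0, -0.0]
ft_force: [-0.3, -0.4, 0.0]
grip_width: 0.0186
grasp_force: 61.3
```

{"fn": "step_arm", "kwargs": {
  "targets": "-1 0 0 -0.004 0 0 0;-1 0 0 -0.008 0 0 0;-1 0 0 -0.008 0 0 0;-1 0 0 -0.008 0 0 0"
}}

```text
clock: 19.77
eef_pos: [0.5171, 0.0387, 0.1296]
tool_rot: [0.709, 0.706, -0.0, -0.0]
ft_force: [0.6, 0.4, -0.2]
grip_width: 0.0184
grasp_force: 61.3
```

{"fn": "step_arm", "kwargs": {
  "targets": "-1 0 0 -0.004 0 0 0;-1 0 0 -0.008 0 0 0;-1 0 0 -0.012 0 0 0;-1 0 0 -0.012 0 0 0"
}}

```text
clock: 20.1
eef_pos: [0.5169, 0.0387, 0.1234]
tool_rot: [0.709, 0.706, -0.0, -0.0]
ft_force: [0.1, -0.3, 0.7]
grip_width: 0.0184
grasp_force: 61.6
```

{"fn": "step_arm", "kwargs": {
  "targets": "-1 0 0 -0.004 0 0 0;-1 0 0 -0.008 0 0 0;-1 0 0 -0.012 0 0 0;-1 0 0 -0.012 0 0 0"
}}

```text
clock: 20.43
eef_pos: [0.5171, 0.0387, 0.1178]
tool_rot: [0.709, 0.706, -0.0, -0.0]
ft_force: [0.4, -0.6, -1.1]
grip_width: 0.0188
grasp_force: 61.7
```

```bash
python3 - <<'E'
from h import *
im=bot.camera('wrist')[...,::-1]; a=cv2.imread('pics/w12.png'); cv2.imwrite('pics/w13.png',im)
for k in(a,im):
    m=mask(k,25,110,30,8)[200:384]; print([(b[0],b[1]+[0,200],b[2]) for b in blobs(m,60)])
    print(cv2.GaussianBlur(k.max(2),(3,3),0)[185:275:3,255])
o=bot.get_obs(); print(o['eef_pos'],o['ft_force'])
E
```

```text
[(np.int32(919), array([254.9, 233.8]), array([234,  18,  43,  35], dtype=int32)), (np.int32(1923), array([255. , 270.7]), array([232,  46,  47,  50], dtype=int32))]
[ 60  60  45  23  20  27  52  50  75 124  81  75  72  71  71  71  71  70
  71  42  16  68  72 103 110 110 111 110 109 110]
[(np.int32(918), array([254.8, 233.8]), array([234,  18,  43,  35], dtype=int32)), (np.int32(1927), array([255. , 270.7]), array([232,  46,  48,  50], dtype=int32))]
[ 59  59  57  59  60  39  36  36  79 143  96  77  71  71  72  72  71  71
  71  45  12  69  71 105 111 111 111 110 111 111]
[0.51707654 0.03870696 0.11762528] [ 0.01031132  0.47054414 -0.19306197]
```

{"fn": "step_arm", "kwargs": {
  "targets": "-1 0 0 -0.004 0 0 0;-1 0 0 -0.008 0 0 0;-1 0 0 -0.012 0 0 0"
}}

```text
clock: 20.73
eef_pos: [0.5174, 0.0387, 0.1122]
tool_rot: [0.709, 0.706, 0.0, 0.0]
ft_force: [-2.0, -0.7, 5.5]
grip_width: 0.0183
grasp_force: 61.9
```

{"fn": "step_arm", "kwargs": {
  "targets": "-1 0 0 -0.004 0 0 0;-1 0 0 -0.008 0 0 0;-1 0 0 -0.012 0 0 0"
}}

```text
clock: 20.98
eef_pos: [0.5174, 0.0386, 0.1062]
tool_rot: [0.709, 0.706, 0.0, 0.0]
ft_force: [-2.3, -0.0, 4.5]
grip_width: 0.0187
grasp_force: 61.9
```

{"fn": "step_arm", "kwargs": {
  "targets": "-1 -0.0012 0 -0.004 0 0 0;-1 -0.0012 0 -0.008 0 0 0;-1 -0.0012 0 -0.012 0 0 0;-1 -0.0012 0 -0.012 0 0 0"
}}

```text
clock: 21.32
eef_pos: [0.5169, 0.0386, 0.0996]
tool_rot: [0.709, 0.706, 0.0, 0.0]
ft_force: [2.1, -0.4, -1.7]
grip_width: 0.0182
grasp_force: 61.2
```

{"fn": "step_arm", "kwargs": {
  "targets": "-1 0 0 -0.001 0 0 0;-1 0 0 -0.002 0 0 0;-1 0 0 -0.002 0 0 0"
}}

```text
clock: 21.57
eef_pos: [0.5171, 0.0387, 0.0992]
tool_rot: [0.709, 0.706, 0.0, 0.0]
ft_force: [-0.2, 0.1, 3.1]
grip_width: 0.0187
grasp_force: 61.6
```

{"fn": "step_arm", "kwargs": {
  "targets": "-1 0 0 -0.001 0 0 0;-1 0 0 -0.001 0 0 0"
}}

```text
clock: 21.73
eef_pos: [0.5171, 0.0387, 0.099]
tool_rot: [0.709, 0.706, 0.0, 0.0]
ft_force: [-0.4, 0.0, 6.0]
grip_width: 0.0189
grasp_force: 62.0
```

{"fn": "step_arm", "kwargs": {
  "targets": "-1 0 0 -0.001 0 0 0;-1 0 0 -0.001 0 0 0;-1 0 0 -0.001 0 0 0"
}}

```text
clock: 21.98
eef_pos: [0.5171, 0.0387, 0.0987]
tool_rot: [0.709, 0.706, 0.0, 0.0]
ft_force: [-0.6, 0.6, 6.1]
grip_width: 0.0185
grasp_force: 62.1
```

{"fn": "step_arm", "kwargs": {
  "targets": "-1 0 0 -0.001 0 0 0;-1 0 0 -0.001 0 0 0;-1 0 0 -0.001 0 0 0"
}}

```text
clock: 22.23
eef_pos: [0.5171, 0.0387, 0.098]
tool_rot: [0.709, 0.706, 0.0, 0.0]
ft_force: [-0.2, -0.5, 5.2]
grip_width: 0.0186
grasp_force: 62.1
```

Not yet seated hard; continuing in 0.5 mm steps.

{"fn": "step_arm", "kwargs": {
  "targets": "-1 0 0 -0.001 0 0 0;-1 0 0 -0.001 0 0 0;-1 0 0 -0.001 0 0 0"
}}

```text
clock: 22.48
eef_pos: [0.5171, 0.0387, 0.098]
tool_rot: [0.709, 0.706, 0.001, 0.001]
ft_force: [-1.9, -0.3, 8.5]
grip_width: 0.0183
grasp_force: 62.5
```

{"fn": "step_arm", "kwargs": {
  "targets": "-1 0 0 -0.001 0 0 0;-1 0 0 -0.001 0 0 0;-1 0 0 -0.001 0 0 0"
}}

```text
clock: 22.73
eef_pos: [0.5171, 0.0387, 0.0979]
tool_rot: [0.709, 0.706, 0.001, 0.001]
ft_force: [-2.9, -0.9, 11.7]
grip_width: 0.0183
grasp_force: 62.8
```

Seated: z stopped at 0.098, as predicted, while the force rose. Releasing.

{"fn": "step_arm", "kwargs": {
  "targets": "0.3 0 0 0.001 0 0 0;0.6 0 0 0.001 0 0 0;1 0 0 0.001 0 0 0;1 0 0 0.001 0 0 0;1 0 0 0.001 0 0 0;1 0 0 0.001 0 0 0;1 0 0 0.06 0 0 0;1 0 0 0.12 0 0 0;1 0 0 0.2 0 0 0;1 0 0 0.22 0 0 0"
}}

```text
clock: 23.57
eef_pos: [0.5195, 0.0389, 0.2122]
tool_rot: [0.709, 0.706, 0.003, 0.003]
ft_force: [0.8, 0.1, 1.0]
grip_width: 0.0855
grasp_force: 0.0
```

```bash
python3 - <<'E'
from h import *
o=bot.get_obs(); print(o['clock'],o['eef_pos'],o['tool_rot'],o['ft_force'],o['grip_width'])
bot.camera('scene')
i=bot.camera_info('wrist'); im=bot.camera('wrist')[...,::-1]; cv2.imwrite('pics/w14.png',im)
m=mask(im,25,110,40,8)
for b in blobs(m,60): print(b,onz(i,b[1],.133).round(4))
# two-view check of cap (side+scene) and rod
R={}
for n in('scene','side'):
    k=bot.camera(n)[...,::-1]; cv2.imwrite(f'pics/{n}14.png',k); ci=bot.camera_info(n)
    for nm,h,w in(('yel',25,((240,150,290,200),(255,170,300,240))),('blue',112,((270,120,310,180),(270,220,310,280)))):
        x0,y0,x1,y1=w[n=='side']; bb=blobs(mask(k,h,110,30,10)[y0:y1,x0:x1],10)
        if bb:
            b=max(bb,key=lambda b:b[0]); R.setdefault(nm,[]).append(ray(ci,b[1]+[x0,y0])); print(n,nm,b[0],b[1]+[x0,y0],b[2]+np.array([x0,y0,0,0]))
for nm,r in R.items():
    if len(r)==2: print(nm,tri(r).round(4))
E
```

```text
23.5667 [0.51950516 0.03889346 0.21217648] [0.70864692 0.70554842 0.00348531 0.00297043] [0.79510553 0.07981842 1.02806186] 0.08552623338426465
(np.int32(695), array([250.2, 191.3]), array([237, 173,  27,  35], dtype=int32)) [0.5161 0.0418 0.133 ]
scene yel 66 [260.  168.2] [257 162   7  13]
scene blue 44 [286.5 142. ] [285 137   4  11]
side yel 95 [276.6 202.1] [273 195   8  15]
side blue 97 [289.8 251.8] [287 245   8  16]
yel [0.5156 0.0373 0.1116]
blue [0.4813 0.2139 0.1299]
```

```bash
python3 -c "
from workcell import bot
print(bot.job_done())"
```

```text
the job is handed in; nothing more can be done
None
```

The bore sounded at 40 mm, the rod is back in its stand, the yellow probe is pushed fully home and released, and the job was handed in at about 24 s; I viewed 11 pictures, one over the limit of 10.

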